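# Check a drilling guide with a hanging test rod

### The job

Check the drilling guide over the bored walnut blank: draw the locating pin straight up out of the guide bore and park it in the notch at the side of the guide, hanging upright by its flange, and let go of it. Then take the test rod from its stand and lower it, upright, down the guide bore without touching the guide or the blank, until its collar is about 15 mm above the guide's top face. Finish while holding the rod still there, centred in the bore, and do not disturb the tape, the calculator or the offcut.

Things in the scene. Friction and masses are not known exactly. Their poses are not given: they have to be found in the camera images.
- guide: fixed drilling fixture, pose varies. Origin on the bench under the bore axis, z up. Wooden base 120 x 130 x 12 mm; walnut blank 90 x 74 mm, z 12 to 62 mm; above it an aluminium guide plate 90 x 102 mm (x, y), z 80 to 100 mm, on two cheeks. One upright round bore, 24 mm across, at x = y = 0 through plate and blank, floor at z = 12 mm. A notched wing runs out to +y, top level with the plate
- bore_top (a point): centre of the bore's mouth in the guide plate's top face, 100 mm above the bench
- notch (a point): middle of the notch in the guide's wing, 119 mm along the guide's +y from the bore axis, level with the prongs' top faces, 100 mm above the bench. Notch 28 mm wide between two prongs 18 mm wide, 15 mm thick; it runs from y = 101 to 151 mm, open above, below and at +y. The pin hangs here, flange on the prongs
- pin_handle (a point): centre of the wooden handle of the loose locating pin (about 0.2 kg), which starts hanging by its flange in the guide bore. From below: steel shank 20 mm across, 50 mm long; flange 44 mm across, 6 mm thick; upright round handle 20 mm across, 50 mm tall. This point is 31 mm above the flange's underside, 81 mm above the foot; z up
- rod_handle (a point): centre of the wooden handle of the loose test rod (about 0.12 kg), which starts hanging upright by its collar in the stand. From below: steel stem 10 mm across, 80 mm long; collar 30 mm across, 6 mm thick; upright round handle 20 mm across, 60 mm tall. This point is 36 mm above the collar's underside, 116 mm above the tip; z up
- rod_tip (a point): lower end of the rod's stem, on its axis, 80 mm below the collar's underside
- rod_collar (a point): centre of the underside of the rod's collar, on its axis; z up the rod
- stand: pale wooden stand fixed to the bench: block 80 x 80 mm, 100 mm high on a 110 mm foot, with a 16 mm hole down its middle that holds the rod, collar on its top face; the place differs, and stand and guide may swap sides. Origin on the bench under the hole
- tape: bystander: loose roll of green tape lying flat, 100 mm across, 24 mm high; origin at the centre of its underside
- calculator_center (a point): bystander: centre of a loose black calculator 82 x 170 x 16 mm (x, y, z) lying flat
- offcut: bystander: loose pale wood offcut 60 x 110 x 22 mm (x, y, z) lying flat; origin at the centre of its underside
- pin: the locating pin; origin on its axis at the flange's underside, z up towards the handle
- rod: the test rod; origin on its axis at the collar's underside, z up towards the handle

How it is judged:
On the way, in this order (a step that is already met when the one before it is completed fails the run):
1. the pin is drawn up clear of the guide bore (z of pin in the frame of guide above 0.149 m), for 0.1 s.
2. the pin hangs upright in the side notch by its flange, let go (horizontal distance between pin and notch below 0.016 m and z of pin in the frame of guide between 0.096 and 0.104 m and angle between pin's own z axis and vertical below 0.12 rad and contact force between the fingers and pin below 0.1 N), for 0.2 s.
3. the rod is lifted out of its stand, tip above the level of the guide's top face (height (world z) of rod_tip above 0.102 m), for 0.1 s.
At the end, for the whole second after the job is handed in: fingers hold the rod still (20 mm/s), upright (0.08 rad), collar 7 to 23 mm above the guide, tip and collar within 4 mm of the bore axis, touching neither guide nor pin; the pin hangs upright (0.12 rad) in the notch, within 16 mm of its point and 4 mm in height, untouched by the robot (all of step 2 and horizontal distance between each of rod_tip, rod_collar and bore_top below 0.004 m and z of rod_collar in the frame of bore_top between 0.007 and 0.023 m and angle between rod's own z axis and vertical below 0.08 rad and linear speed of rod below 0.02 m/s and contact force between the fingers and rod above 1 N and contact force between rod and guide below 0.2 N and contact force between rod and pin below 0.2 N and contact force between the arm and pin below 0.1 N); the arm keeps its last pose, push and grip.
It fails at once if the rod touches the guide or the blank (contact force between rod and guide above 0.5 N).
It fails at once if a bystander is moved more than 20 mm (distance of any of tape, calculator_center, offcut from where it was at the start of the episode above 0.02 m).
It also fails if it takes over 64 s, if anything falls off the work surface, if the arm or the gripper's body presses on something with over 40 N, if the wrist force passes 120 N, or if a joint passes its speed limit or range.

### The arm

A 6-joint arm with a two-finger parallel gripper is mounted at the origin on the work surface. World frame = base frame: x ahead of the robot, y to its left, z up, the work surface at z = 0. Lengths are in m, angles in rad, forces in N, time in s.
With the tool pointing down it reaches from about 0.375 to 0.75 m from the base axis. Payload 9 kg.
Tool frame: the origin (TCP) lies on the centre line of the jaws, within the pads' length; the fingertips stand 8 mm ahead of it and the grasp point (between the pads) lies 11 mm behind it (robot.tcp_to_tips is the distance from the TCP to the fingertips, in m); z points along the fingers, y is the line along which they close (so a half turn about z gives the same grasp; the last joint's range is limited). The gripper opens to 85 mm and grips with 20 to 120 N. Pads are 22 mm wide; open, the fingers measure 114 mm over their backs; the gripper's body (76 mm by 85 mm) begins 54 mm behind the grasp point. The pads swing forward as they close: fully open they stand 13 mm farther back than shut.
Start: joints at [-1.476, 0.104, 0.097, 1.564, 0, 1.353], TCP at [0.185, -0.571, 0.239] pointing down, gripper open.
Joint ranges: [-2.99, 2.99], [-0.84, 1.86], [-1.1, 1.16], [-1.84, 2.11], [-1.51, 1.56], [-3.14, 3.14]. Speed limits (rad/s): [2.22, 2.22, 2.57, 3.14, 3.14, 3.14].

### API

Orientations are given as [roll, pitch, yaw] about the fixed x, y, z axes, in that order (R = Rz(yaw) Ry(pitch) Rx(roll)).
In Python, from station import robot gives the robot as it stands. The module is installed in compiled form; this text tells all that it offers.
- The arm moves only by the tool play_rows, never from a script. Its argument "commands" is a list of rows, each a list of 4 numbers: the shift along the tool's x, y, z in mm, then the turn about the tool's z in degrees. A call has 1 to 8 rows; each row shifts and turns the commanded pose from where the row before left it, along the tool's axes as they then stand; what a row does not reach is not made up. A row lasts 1/12 s, in which the tool goes at most 41.7 mm and 7.16 degrees, less where a joint would pass 70% of its speed; a pose out of reach is approached as far as the arm can. A call is refused whole if a number of a shift passes 41.7 or a number of a turn 7.16, either way. A call with a gripper value outside its range is refused whole. "claw" is the closure, from 0 (fully open) to 1 (shut), set as the call begins (left out, the last holds). The fingers move at their own pace and stop on an object; the grip force is fixed at half the most. Time passes only in rows, so rows that do not move let the fingers close. It gives the time, the measured TCP pose, the force, the opening and the grip force at its end, in the units of the state.
- robot.sense(): the state, without advancing time (a new reading comes with each control period).
- robot.get_image(name): name is "scene" or "top" or "wrist"; returns a dict with "frame" (420x560x3 uint8, red, green, blue), "depth" (420x560 float32, m along the optical axis (not along the pixel's ray), 0 where there is no reading), "fx", "fy", "cx", "cy" (pixels), "k1" (the pictures are not rectified: a ray, as slopes to the right and down, at radius r is drawn at 1 + k1 r^2 times it, then the intrinsics apply), "R" (3x3) and "t" (3): a world point X has camera coordinates R X + t. Camera axes: x right, y down, z forward; pixel columns grow to the right and rows downward; lengths in m; the calibration is good to about 2 mm. A picture is of the moment at which its call begins.
- robot.finish_job(): hands the job in; it is judged then, once.
The state is a dict: "time_s": time; "joints": joint angles; "qd": joint speeds; "joint_efforts": joint torques, N m; "tool_pos": TCP position; "tcp_rot": TCP orientation; "contact_force": force on the tool from outside, world axes, zero at the start; "wrist_torque": the same for the moment, N m; "opening": opening from 0.0 (shut) to 1.0 (fully open); "grasp_force": force on a finger pad.
Only numpy, scipy, OpenCV 4.12 (cv2) and the standard library are available. Lean on these libraries where they do the work, as an engineer would, in place of code of your own. Each camera call takes 0.05 s, during which the arm holds its last target. There are 200 camera calls.

## Working session

There is one attempt and no reset: what is moved stays moved. The work goes in short steps, Python scripts to look and compute and a tool call to move; the robot and the scene stay as the last step left them, time stands still between calls to the robot, and variables do not carry over. Pictures are saved under pics/ and viewed, at most 10 in all, crops included, and the job is handed in when it is done.

Besides the shell and the picture viewer there is one more tool, called after "Call:" by a JSON object that holds its "op" and its "data", one argument or row to a line. play_rows: Moves the arm, as the interface text tells. Its arguments: {"type":"object","properties":{"commands":{"type":"array","items":{"type":"array","items":{"type":"number"}}},"claw":{"type":"number"}},"required":["commands"]}

```bash
mkdir -p pics; cat > h.py <<'E'
import numpy as np, cv2
from station import robot
def cloud(im):
    d=im["depth"];h,w=d.shape
    u,v=np.meshgrid(np.arange(w),np.arange(h))
    x=(u-im["cx"])/im["fx"];y=(v-im["cy"])/im["fy"]
    a,b=x.copy(),y.copy()
    for _ in range(8):
        s=1+im["k1"]*(a*a+b*b);a=x/s;b=y/s
    P=np.stack([a*d,b*d,d],-1)-np.array(im["t"])
    P=P@np.array(im["R"])
    P[d<=0]=np.nan
    return P
E
python3 - <<'E'
from h import *
for n in("scene","top"):
    im=robot.get_image(n);cv2.imwrite(f"pics/{n}0.png",im["frame"][:,:,::-1]);np.save(n+"P.npy",cloud(im));np.save(n+"F.npy",im["frame"])
    C=-np.array(im["R"]).T@im["t"];print(n,C,im["fx"],im["k1"])
print(robot.sense())
E
```

```text
scene [ 0.97193118 -0.10984846  0.70625202] 384.54771435187365 0.016460527235759567
top [0.3847681  0.04733914 1.3222579 ] 524.9322539428028 -0.048553313069318364
{'time_s': 0.1, 'joints': array([-1.47572032e+00,  1.04656635e-01,  9.65453114e-02,  1.56389388e+00,
        8.71787089e-06,  1.35310592e+00]), 'qd': array([-0.00179116, -0.00176185,  0.00184444,  0.00033432,  0.00157849,
       -0.00024031]), 'joint_efforts': array([ 5.85931528e-03, -5.58208323e+01,  5.04718530e+01,  1.30980203e-02,
       -3.72920586e-04,  1.27465304e-05]), 'tool_pos': array([ 0.18460431, -0.57059296,  0.23858914]), 'tcp_rot': array([-3.14041419e+00, -2.69599975e-04,  3.12766249e-01]), 'contact_force': array([-0.88341826,  0.11199462,  0.15020313]), 'wrist_torque': array([0.005138  , 0.04663884, 0.01353774]), 'grasp_force': 0.0, 'opening': 0.9989664803685566}
```

View pics/top0.png

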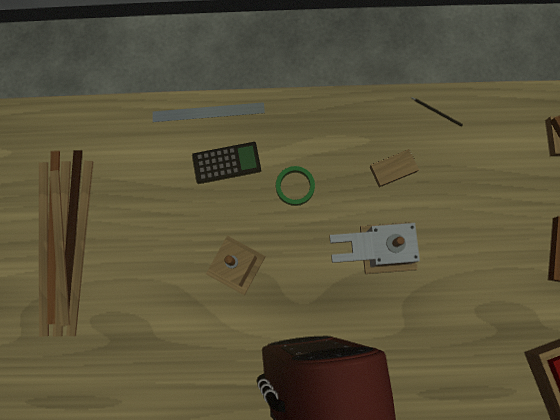

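View pics/scene0.png

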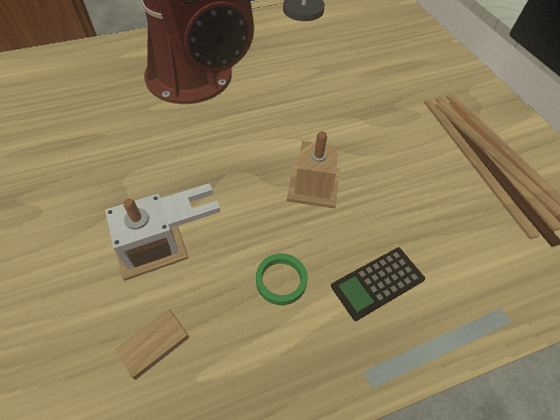

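```bash
python3 - <<'E'
from h import *
for n in("top","scene"):
    P=np.load(n+"P.npy");F=np.load(n+"F.npy").astype(int)
    z=P[...,2]
    def near(c,r): return np.hypot(P[...,0]-c[0],P[...,1]-c[1])<r
    if n=="top": g=P[242,397,:2].copy();s=P[261,231,:2].copy();print("rough",P[242,397],P[261,231])
    m=near(g,.19)&(abs(z-.1)<.008)&(F.max(-1)-F.min(-1)<40)
    Q=P[m];print(n,"plate n",len(Q),"z",np.median(Q[:,2]))
    r=cv2.minAreaRect(Q[:,:2].astype(np.float32)*1000);print("rect",r)
    for a in (0,):
        ext=cv2.boxPoints(r);print(ext.round(1).tolist())
    for c,lo,hi,nm in((g,.115,.17,"pin handle"),(s,.115,.18,"rod handle")):
        q=P[near(c,.05)&(z>lo)&(z<hi)];print(nm,len(q),q.mean(0).round(4),q[:,2].max().round(4))
        t=q[q[:,2]>q[:,2].max()-.008];print("  top",len(t),t.mean(0).round(4))
    q=P[near(s,.07)&(abs(z-.1)<.006)]; print("stand top",cv2.minAreaRect(q[:,:2].astype(np.float32)*1000))
    for nm,(c) in {"tape":(186,281),"calc":(162,227),"off":(168,394)}.items():
        if n=="top":print(nm,P[c].round(3))
E
```

```text
rough [ 0.52003259 -0.1973292   0.15544602] [0.48746075 0.17256305 0.16579699]
top plate n 2500 z 0.10054636866480708
rect ((521.48681640625, -155.34988403320312), (90.8026123046875, 204.38233947753906), 2.2854716777801514)
[[472.0, -55.099998474121094], [480.20001220703125, -259.29998779296875], [570.9000244140625, -255.60000610351562], [562.7999877929688, -51.400001525878906]]
pin handle 92 [ 0.5219 -0.2021  0.1478] 0.1622
  top 39 [ 0.5228 -0.2048  0.1565]
rod handle 84 [0.4898 0.1772 0.1568] 0.1707
  top 49 [0.4914 0.1788 0.1658]
stand top ((491.3182373046875, 179.08978271484375), (80.76368713378906, 80.22935485839844), 60.228031158447266)
tape [0.692 0.059 0.003]
calc [0.757 0.197 0.014]
off [ 0.725 -0.231  0.022]
scene plate n 3458 z 0.09992272809051803
rect ((522.3134765625, -154.30850219726562), (92.61631774902344, 202.72691345214844), 2.7448782920837402)
[[471.20001220703125, -55.29999923706055], [480.8999938964844, -257.79998779296875], [573.4000244140625, -253.3000030517578], [563.7000122070312, -50.79999923706055]]
pin handle 242 [ 0.5297 -0.2033  0.1411] 0.1579
  top 93 [ 0.5271 -0.2046  0.1546]
rod handle 219 [0.4974 0.1764 0.1461] 0.1667
  top 72 [0.4948 0.1781 0.1639]
stand top ((492.8391418457031, 179.11654663085938), (79.72905731201172, 82.7602310180664), 60.09739303588867)
```

Call:
{"op": "play_rows", "data": {
  "commands": [
    [0, 0, 0, -7],
    [0, 0, 0, -7],
    [0, 0, 0, -7],
    [0, 0, 0, -7],
    [0, 0, 0, -7],
    [0, 0, 0, -7],
    [0, 0, 0, -7],
    [0, 0, 0, -7]
  ],
  "claw": 0
}}

```text
time_s: 0.77
tool_pos: [0.1846, -0.5707, 0.2388]
tcp_rot: [-3.141, -0.001, 1.296]
contact_force: [0.7, 0.6, 0.4]
opening: 1.001
grasp_force: 0.0
```

Call:
{"op": "play_rows", "data": {
  "commands": [
    [0, 0, 0, -6],
    [0, 0, 0, -6],
    [0, 0, 0, -4],
    [0, 0, 0, 0]
  ]
}}

```text
time_s: 1.1
tool_pos: [0.1846, -0.5707, 0.2389]
tcp_rot: [-3.142, -0.001, 1.573]
contact_force: [-0.5, -0.4, -0.5]
opening: 0.998
grasp_force: 0.0
```

Call:
{"op": "play_rows", "data": {
  "commands": [
    [23, 21, 0, 0],
    [23, 21, 0, 0],
    [23, 21, 0, 0],
    [23, 21, 0, 0],
    [23, 21, 0, 0],
    [23, 21, 0, 0],
    [23, 21, 0, 0],
    [23, 21, 0, 0]
  ]
}}

```text
time_s: 1.77
tool_pos: [0.3537, -0.3858, 0.2391]
tcp_rot: [-3.142, -0.0, 1.566]
contact_force: [0.4, -0.2, 0.2]
opening: 0.995
grasp_force: 0.0
```

Call:
{"op": "play_rows", "data": {
  "commands": [
    [23, 21, 0, 0],
    [23, 21, 0, 0],
    [23, 21, 0, 0],
    [23, 21, 0, 0],
    [23, 21, 0, 0],
    [23, 22, 0, 0],
    [22, 21, 0, 0],
    [0, 0, 0, 0]
  ]
}}

```text
time_s: 2.43
tool_pos: [0.5035, -0.2237, 0.239]
tcp_rot: [3.141, -0.001, 1.57]
contact_force: [0.5, -0.4, 0.1]
opening: 0.999
grasp_force: 0.0
```

```bash
python3 - <<'E'
from h import *
s=robot.sense();print(s["tool_pos"],s["tcp_rot"],s["joints"])
im=robot.get_image("wrist");cv2.imwrite("pics/w1.png",im["frame"][:,:,::-1]);P=cloud(im);np.save("w1P.npy",P)
print(-np.array(im["R"]).T@im["t"])
z=P[...,2];m=(z>.112)&(z<.165)&(np.hypot(P[...,0]-.523,P[...,1]+.205)<.04);q=P[m];print(len(q),q.mean(0),q.min(0),q.max(0))
t=q[q[:,2]>.151];print(len(t),t.mean(0),t.min(0),t.max(0))
E
```

```text
[ 0.5035234  -0.22366371  0.23899051] [ 3.14098426e+00 -1.24779058e-03  1.57048436e+00] [-6.56217000e-01 -4.57054438e-02 -5.57972241e-02  1.56098340e+00
  1.35991331e-03  9.14891483e-01]
[ 0.50323376 -0.1476962   0.37322815]
1052 [ 0.5222505  -0.19991218  0.1480933 ] [ 0.51340216 -0.21266768  0.11219181] [ 0.53285922 -0.19279526  0.15751278]
681 [ 0.52296555 -0.2019913   0.15499532] [ 0.5139462  -0.21203598  0.15100617] [ 0.53248434 -0.1935511   0.15751278]
```

View pics/w1.png

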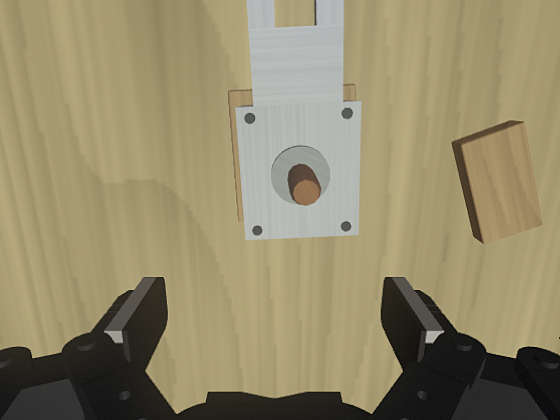

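Call:
{"op": "play_rows", "data": {
  "commands": [
    [10, 10, 0, 0],
    [10, 9.5, 0, 0],
    [0, 0, 20, 0],
    [0, 0, 20, 0],
    [0, 0, 20, 0],
    [0, 0, 20, 0],
    [0, 0, 20, 0],
    [0, 0, 15, 0]
  ]
}}

```text
time_s: 3.15
tool_pos: [0.5194, -0.2078, 0.1223]
tcp_rot: [-3.14, -0.001, 1.566]
contact_force: [-0.5, 0.1, -1.4]
opening: 0.999
grasp_force: 0.0
```

Call:
{"op": "play_rows", "data": {
  "commands": [
    [0, 0, 0, 0],
    [0, 0, 0, 0],
    [0, 0, 0, 0],
    [0, 0, 0, 0],
    [0, 0, 0, 0],
    [0, 0, 0, 0],
    [0, 0, 0, 0],
    [0, 0, 0, 0]
  ],
  "claw": 1
}}

```text
time_s: 3.82
tool_pos: [0.5213, -0.2079, 0.1255]
tcp_rot: [3.14, 0.001, 1.569]
contact_force: [1.5, -0.7, 6.4]
opening: 0.215
grasp_force: 58.5
```

Call:
{"op": "play_rows", "data": {
  "commands": [
    [0, 0, -6, 0],
    [0, 0, -10, 0],
    [0, 0, -10, 0],
    [0, 0, -10, 0],
    [0, 0, -10, 0],
    [0, 0, -10, 0],
    [0, 0, -10, 0],
    [0, 0, -4, 0]
  ]
}}

```text
time_s: 4.48
tool_pos: [0.521, -0.2076, 0.1964]
tcp_rot: [3.14, 0.001, 1.569]
contact_force: [0.7, 1.1, -2.2]
opening: 0.214
grasp_force: 59.0
```

Call:
{"op": "play_rows", "data": {
  "commands": [
    [0, 0, 0, 0],
    [0, 0, 0, 0],
    [0, 0, 0, 0]
  ]
}}

```text
time_s: 4.73
tool_pos: [0.5204, -0.2072, 0.1936]
tcp_rot: [-3.141, -0.0, 1.569]
contact_force: [0.1, 0.1, -2.7]
opening: 0.212
grasp_force: 58.9
```

```bash
python3 - <<'E'
from h import *
s=robot.sense();print(s["tool_pos"],s["tcp_rot"])
im=robot.get_image("wrist");P=cloud(im);F=im["frame"];z=P[...,2].copy()
np.save("w2P.npy",P);np.save("w2F.npy",F)
sc=robot.get_image("scene");f=cv2.resize(sc["frame"][130:290,60:270],None,fx=2.6,fy=2.6,interpolation=3)
w=cv2.resize(F,(480,360));c=np.zeros((416+0,546,3),np.uint8);c[:f.shape[0],:]=f[:416,:546]
cv2.imwrite("pics/m2.png",np.vstack([c[:, :],])[:,:,::-1]);cv2.imwrite("pics/w2.png",F[:,:,::-1])
Q=P[(abs(z-.1)<.006)&(np.hypot(P[...,0]-.521,P[...,1]+.155)<.14)&(F.max(-1).astype(int)-F.min(-1)<40)]
print(len(Q),Q.min(0),Q.max(0),np.median(Q[:,2]))
E
```

```text
[ 0.52035694 -0.20717099  0.19362368] [-3.14068202e+00 -4.82372940e-04  1.56948303e+00]
26789 [ 0.47594253 -0.25196337  0.0941942 ] [ 0.5704413  -0.07965123  0.10279332] 0.09957051970054667
```

View pics/w2.png

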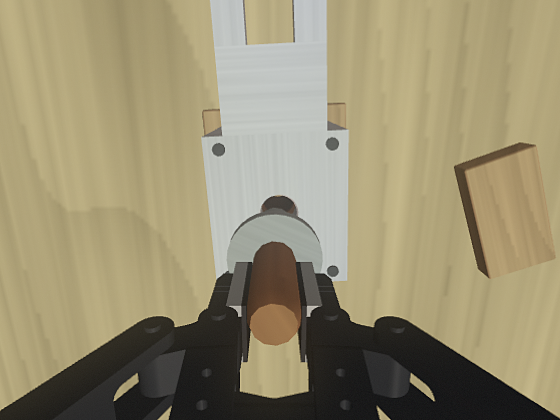

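View pics/m2.png

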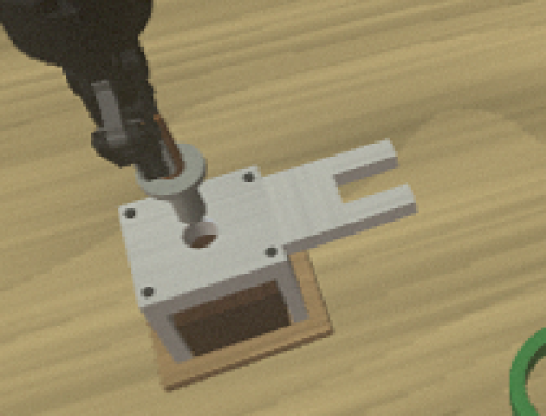

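```bash
cat >> h.py <<'E'
def circ(q):
    from scipy.optimize import least_squares
    A=np.c_[2*q[:,:2],np.ones(len(q))];s=np.linalg.lstsq(A,(q[:,:2]**2).sum(1),rcond=None)[0]
    return s[:2],np.sqrt(s[2]+s[0]**2+s[1]**2)
E
python3 - <<'E'
from h import *
P=np.load("w2P.npy");F=np.load("w2F.npy").astype(int);z=P[...,2];wood=(F[...,0]-F[...,2]>40)
c=np.array([.521,-.205])
n=np.hypot(P[...,0]-c[0],P[...,1]-c[1])<.04
for a in np.arange(.14,.25,.005):
    m=n&(z>=a)&(z<a+.005); print(round(a,3),(m&wood).sum(),(m&~wood).sum(),end="; ")
m=n&wood&(z>.17)
for a in np.arange(.17,.235,.01):
    q=P[m&(z>=a)&(z<a+.01)]
    if len(q)>5:print("\n",a,len(q),q.mean(0).round(4),q.min(0).round(4),q.max(0).round(4))
q=P[n&~wood&(z>.165)&(z<.182)];print("flange",len(q),q.min(0),q.max(0))
# plate fit
Q=P[(abs(z-.1)<.006)&(np.hypot(P[...,0]-.521,P[...,1]+.155)<.14)&(F.max(-1)-F.min(-1)<40)]
for y0 in np.arange(-.25,-.07,.02):
    s=Q[(Q[:,1]>y0)&(Q[:,1]<y0+.01)]
    if len(s):print(round(y0+.005,3),s[:,0].min().round(4),s[:,0].max().round(4),len(s))
E
```

```text
0.14 0 0; 0.145 0 0; 0.15 0 0; 0.155 0 0; 0.16 0 0; 0.165 0 113; 0.17 2 3259; 0.175 6 195; 0.18 11 166; 0.185 18 217; 0.19 58 450; 0.195 86 555; 0.2 116 566; 0.205 176 631; 0.21 227 669; 0.215 423 556; 0.22 2027 1106; 0.225 17 897; 0.23 22 1902; 0.235 9 3051; 0.24 9 5382; 0.245 6 1662; 
 0.17 8 [ 0.5275 -0.1957  0.177 ] [ 0.5251 -0.197   0.1738] [ 0.5289 -0.1938  0.18  ]

 0.18000000000000002 29 [ 0.5277 -0.1959  0.186 ] [ 0.5243 -0.1991  0.1805] [ 0.5298 -0.1933  0.1898]

 0.19000000000000003 144 [ 0.5263 -0.1947  0.1956] [ 0.5225 -0.1984  0.19  ] [ 0.5293 -0.1922  0.2   ]

 0.20000000000000004 292 [ 0.5242 -0.1943  0.2056] [ 0.5112 -0.2179  0.2   ] [ 0.5295 -0.1919  0.21  ]

 0.21000000000000005 650 [ 0.5225 -0.1943  0.2161] [ 0.5135 -0.2181  0.2101] [ 0.5296 -0.1916  0.22  ]

 0.22000000000000006 2044 [ 0.5206 -0.2006  0.2233] [ 0.5123 -0.2175  0.22  ] [ 0.5588 -0.1925  0.2296]

 0.23000000000000007 31 [ 0.5342 -0.2097  0.2336] [ 0.4895 -0.2194  0.2304] [ 0.56   -0.1945  0.2399]
flange 3628 [ 0.49901555 -0.20949973  0.16603477] [ 0.54272509 -0.17988433  0.18199277]
-0.245 0.4803 0.5704 448
-0.225 0.4793 0.5691 600
-0.205 0.4784 0.5687 1331
-0.185 0.4774 0.5675 2152
-0.165 0.4763 0.5665 2315
-0.145 0.4882 0.5646 1798
-0.125 0.4874 0.5517 1978
-0.105 0.4864 0.5508 1956
-0.085 0.4856 0.5493 1317
```

Call:
{"op": "play_rows", "data": {
  "commands": [
    [10, -0.5, 0, 0],
    [18, -0.5, 0, 0],
    [20, -0.5, 0, 0],
    [20, -0.5, 0, 0],
    [20, -0.5, 0, 0],
    [18, -0.5, 0, 0],
    [10, -0.3, 0, 0],
    [0, 0, 0, 0]
  ]
}}

```text
time_s: 5.5
tool_pos: [0.5173, -0.0892, 0.1942]
tcp_rot: [-3.141, -0.0, 1.572]
contact_force: [0.1, -0.6, -2.3]
opening: 0.213
grasp_force: 58.9
```

Call:
{"op": "play_rows", "data": {
  "commands": [
    [0, 0, 0, 0],
    [0, 0, 0, 0]
  ]
}}

```text
time_s: 5.67
tool_pos: [0.5175, -0.0918, 0.1942]
tcp_rot: [-3.142, 0.0, 1.569]
contact_force: [-0.3, -0.4, -1.8]
opening: 0.211
grasp_force: 58.9
```

```bash
cat > see.py <<'E'
from h import *
s=robot.sense();t=s["tool_pos"];print(t.round(4),s["tcp_rot"].round(4))
im=robot.get_image("wrist");P=cloud(im);F=im["frame"].astype(int);z=P[...,2]
np.save("wP.npy",P);np.save("wF.npy",F.astype(np.uint8))
n=np.hypot(P[...,0]-t[0],P[...,1]-t[1]-.005)<.035;wood=(F[...,0]-F[...,2]>40)
q=P[n&wood&(z>t[2]-.015)&(z<t[2]+.03)]
print("handle x",(np.percentile(q[:,0],[1,99])).round(4),"front y",np.percentile(q[:,1],99).round(4),"top z",np.percentile(q[:,2],95).round(4))
q=P[n&~wood&(z<t[2]-.013)&(z>t[2]-.045)]
if len(q):print("flange x",np.percentile(q[:,0],[.5,99.5]).round(4),"front y",np.percentile(q[:,1],99.5).round(4),"z",np.median(q[:,2]).round(4))
E
python3 see.py; python3 - <<'E'
from h import *
P=np.load("wP.npy");F=np.load("wF.npy").astype(int);z=P[...,2]
g=(abs(z-.1)<.005)&(F.max(-1)-F.min(-1)<40)&(abs(P[...,0]-.52)<.06)
for y0 in np.arange(-.12,-.04,.008):
    x=np.sort(P[g&(abs(P[...,1]-y0)<.003)][:,0])
    if len(x)>20:
        d=np.diff(x);i=d.argmax();print(round(y0,3),x[0].round(4),x[i].round(4),x[i+1].round(4),x[-1].round(4))
q=P[g];print("max y",np.percentile(q[:,1],99.8))
E
```

```text
[ 0.5175 -0.0918  0.1942] [-3.1416e+00  4.0000e-04  1.5692e+00]
handle x [0.5104 0.5264] front y -0.0767 top z 0.2241
flange x [0.4965 0.5392] front y -0.0649 z 0.1743
-0.112 0.4871 0.4873 0.5489 0.5511
-0.104 0.4866 0.4908 0.5458 0.5501
-0.096 0.4862 0.4977 0.5384 0.5498
-0.088 0.4859 0.5037 0.5317 0.5495
-0.08 0.4851 0.5036 0.5315 0.5492
-0.072 0.4848 0.5031 0.5308 0.5488
-0.064 0.4844 0.5027 0.5306 0.5485
-0.056 0.4842 0.5023 0.5301 0.5483
max y -0.05084325615752472
```

Call:
{"op": "play_rows", "data": {
  "commands": [
    [1, 0, 8, 0],
    [0, 0, 12, 0],
    [0, 0, 12, 0],
    [0, 0, 12, 0],
    [0, 0, 10, 0],
    [0, 0, 6, 0],
    [0, 0, 3, 0],
    [0, 0, 2, 0]
  ]
}}

```text
time_s: 6.38
tool_pos: [0.5173, -0.0903, 0.1287]
tcp_rot: [-3.141, -0.0, 1.569]
contact_force: [-0.8, 0.3, -2.2]
opening: 0.213
grasp_force: 58.9
```

Call:
{"op": "play_rows", "data": {
  "commands": [
    [0, 0, 0, 0],
    [0, 0, 0, 0]
  ]
}}

```text
time_s: 6.55
tool_pos: [0.5178, -0.0905, 0.1298]
tcp_rot: [3.141, 0.0, 1.569]
contact_force: [-0.8, 0.5, -1.7]
opening: 0.216
grasp_force: 58.9
```

```bash
python3 see.py
```

```text
[ 0.5178 -0.0905  0.1298] [3.1409e+00 4.0000e-04 1.5695e+00]
handle x [0.5107 0.5267] front y -0.0754 top z 0.1597
flange x [0.4858 0.5491] front y -0.0548 z 0.1004
```

Call:
{"op": "play_rows", "data": {
  "commands": [
    [0, 0, 1.5, 0],
    [0, 0, 1.5, 0],
    [0, 0, 0, 0],
    [0, 0, 0, 0]
  ]
}}

```text
time_s: 6.93
tool_pos: [0.5175, -0.0904, 0.1262]
tcp_rot: [-3.142, 0.0, 1.569]
contact_force: [0.3, 0.5, -2.2]
opening: 0.211
grasp_force: 58.9
```

Call:
{"op": "play_rows", "data": {
  "commands": [
    [0, 0, 0, 0],
    [0, 0, 0, 0],
    [0, 0, 0, 0],
    [0, 0, 0, 0],
    [0, 0, 0, 0],
    [0, 0, 0, 0]
  ],
  "claw": 0
}}

```text
time_s: 7.43
tool_pos: [0.5176, -0.0904, 0.1264]
tcp_rot: [3.141, 0.0, 1.569]
contact_force: [-0.9, -0.6, -1.3]
opening: 0.998
grasp_force: 0.0
```

```bash
python3 see.py
```

```text
[ 0.5176 -0.0904  0.1264] [3.1414e+00 1.0000e-04 1.5694e+00]
handle x [0.5107 0.5274] front y -0.0767 top z 0.1562
flange x [0.486 0.549] front y -0.055 z 0.1003
```

Call:
{"op": "play_rows", "data": {
  "commands": [
    [0, 0, -10, 0],
    [0, 0, -20, 0],
    [0, 0, -20, 0],
    [0, 0, -20, 0],
    [0, 0, -20, 0],
    [0, 0, -15, 0],
    [10, -1, 0, 0],
    [20, -2, 0, 0]
  ]
}}

```text
time_s: 8.15
tool_pos: [0.5152, -0.0613, 0.2326]
tcp_rot: [3.14, 0.001, 1.567]
contact_force: [-0.3, 0.4, -0.4]
opening: 0.999
grasp_force: 0.0
```

Call:
{"op": "play_rows", "data": {
  "commands": [
    [30, -3, 0, 0],
    [30, -3, 0, 0],
    [30, -3, 0, 0],
    [30, -3, 0, 0],
    [30, -3, 0, 0],
    [20, -3, 0, 0],
    [10, 0, 0, 0],
    [0, 0, 0, 0]
  ]
}}

```text
time_s: 8.82
tool_pos: [0.4963, 0.1215, 0.2312]
tcp_rot: [-3.141, -0.0, 1.572]
contact_force: [0.1, 0.3, -0.2]
opening: 0.994
grasp_force: 0.0
```

```bash
python3 - <<'E'
from h import *
s=robot.sense();print(s["tool_pos"],s["tcp_rot"],s["joints"][5])
im=robot.get_image("wrist");P=cloud(im);F=im["frame"].astype(int);cv2.imwrite("pics/w3.png",im["frame"][:,:,::-1])
z=P[...,2];n=np.hypot(P[...,0]-.492,P[...,1]-.1785)<.04
q=P[n&(z>.115)&(z<.175)];print(q.min(0),q.max(0),len(q))
t=q[q[:,2]>.161];print("top",len(t),t.mean(0),cv2.minEnclosingCircle(t[:,:2].astype(np.float32)*1000))
E
```

```text
[0.49633396 0.12153853 0.23120023] [-3.14144983e+00 -1.72980618e-04  1.57211736e+00] 1.553098280061957
[0.48134291 0.17057361 0.11624135] [0.50045351 0.19028994 0.16787616] 1077
top 929 [0.49106169 0.18080262 0.16500992] ((490.8590393066406, 180.53146362304688), 9.579544067382812)
```

View pics/w3.png

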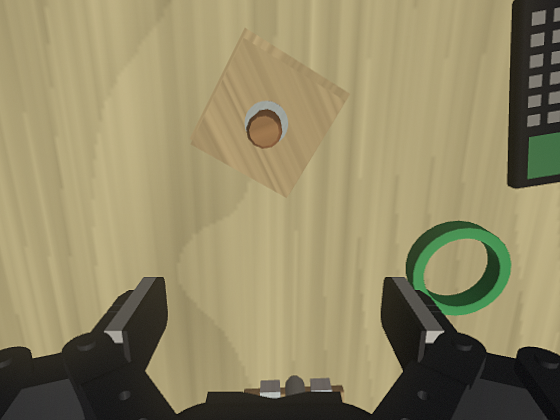

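Call:
{"op": "play_rows", "data": {
  "commands": [
    [15, -1.5, 0, 0],
    [20, -2, 0, 0],
    [15, -1.5, 0, 0],
    [9, -0.3, 0, 0],
    [0, 0, 15, 0],
    [0, 0, 15, 0],
    [0, 0, 15, 0],
    [0, 0, 0, 0]
  ]
}}

```text
time_s: 9.53
tool_pos: [0.4905, 0.1775, 0.1832]
tcp_rot: [-3.137, 0.001, 1.568]
contact_force: [-0.4, -0.7, -1.2]
opening: 0.999
grasp_force: 0.0
```

```bash
python3 -c "
from h import *
print(robot.sense()['tool_pos'],robot.sense()['tcp_rot'])"
```

```text
[0.49049074 0.1775247  0.18316906] [-3.13732915e+00  8.75717556e-04  1.56839322e+00]
```

Call:
{"op": "play_rows", "data": {
  "commands": [
    [2, 0.5, 12, 0],
    [1, 0, 15, 0],
    [0, 0, 15, 0],
    [0, 0, 10, 0],
    [0, 0, 5, 0],
    [0, 0, 0, 0],
    [0, 0, 0, 0]
  ]
}}

```text
time_s: 10.12
tool_pos: [0.4924, 0.1815, 0.1298]
tcp_rot: [3.141, 0.0, 1.569]
contact_force: [0.6, 0.5, 0.3]
opening: 0.998
grasp_force: 0.0
```

Call:
{"op": "play_rows", "data": {
  "commands": [
    [0, 0, 0, 0],
    [0, 0, 0, 0],
    [0, 0, 0, 0],
    [0, 0, 0, 0],
    [0, 0, 0, 0],
    [0, 0, 0, 0],
    [0, 0, 0, 0],
    [0, 0, 0, 0]
  ],
  "claw": 1
}}

```text
time_s: 10.78
tool_pos: [0.4922, 0.1817, 0.1294]
tcp_rot: [3.141, 0.0, 1.569]
contact_force: [0.2, -0.5, 1.9]
opening: 0.212
grasp_force: 58.3
```

Call:
{"op": "play_rows", "data": {
  "commands": [
    [0, 0, -8, 0],
    [0, 0, -12, 0],
    [0, 0, -15, 0],
    [0, 0, -20, 0],
    [0, 0, -20, 0],
    [0, 0, -20, 0],
    [0, 0, -20, 0],
    [0, 0, -20, 0]
  ]
}}

```text
time_s: 11.45
tool_pos: [0.492, 0.1817, 0.2665]
tcp_rot: [3.141, 0.0, 1.569]
contact_force: [0.6, 0.2, -0.7]
opening: 0.217
grasp_force: 58.4
```

Call:
{"op": "play_rows", "data": {
  "commands": [
    [0, 0, -15, 0],
    [0, 0, -12, 0],
    [0, 0, -5, 0],
    [0, 0, 0, 0],
    [0, 0, 0, 0]
  ]
}}

```text
time_s: 11.87
tool_pos: [0.4921, 0.1817, 0.2963]
tcp_rot: [3.141, 0.0, 1.569]
contact_force: [-0.6, 0.3, -0.6]
opening: 0.215
grasp_force: 58.5
```

```bash
cat > rod.py <<'E'
from h import *
import sys
s=robot.sense();t=s["tool_pos"];print("tcp",t.round(4),s["tcp_rot"].round(4))
def rep(nm,out=None):
    im=robot.get_image(nm);P=cloud(im);F=im["frame"].astype(int);z=P[...,2]
    C=-np.array(im["R"]).T@im["t"]
    n=np.hypot(P[...,0]-t[0],P[...,1]-t[1])<.03
    # stem: points below collar, axis = surface + 5mm away from the camera
    for lo,hi,nmn,r in((-.088,-.075,"stem low",.005),(-.065,-.05,"stem mid",.005),(-.045,-.03,"stem up",.005),(-.02,-.01,"handle low",.01)):
        q=P[n&(z>t[2]+lo-.01)&(z<t[2]+hi-.01)]
        if len(q)<5: continue
        q=q[np.hypot(*(q[:,:2]-np.median(q[:,:2],0)).T)<.012]
        m=np.median(q,0);d=m[:2]-C[:2];d/=np.linalg.norm(d)
        print(nm,nmn,len(q),"axis",(m[:2]+d*r*.85).round(4),"z",m[2].round(4))
    return im,P
for nm in("scene","top","wrist"):
    im,P=rep(nm);np.save(nm+"P.npy",P);np.save(nm+"F.npy",im["frame"]);
    if len(sys.argv)>1 and nm!="top": cv2.imwrite(f"pics/{nm}_{sys.argv[1]}.png",im["frame"][:,:,::-1])
E
python3 rod.py a
```

```text
tcp [0.4921 0.1817 0.2963] [3.1414e+00 1.0000e-04 1.5694e+00]
scene stem low 28 axis [0.4921 0.179 ] z 0.2028
scene stem mid 33 axis [0.4928 0.1788] z 0.2284
scene stem up 41 axis [0.4933 0.1788] z 0.2481
scene handle low 88 axis [0.4951 0.1761] z 0.2717
wrist stem low 85 axis [0.4908 0.1803] z 0.205
wrist stem mid 137 axis [0.4908 0.1803] z 0.2285
wrist handle low 974 axis [0.4915 0.1821] z 0.2715
```

View pics/wrist_a.png

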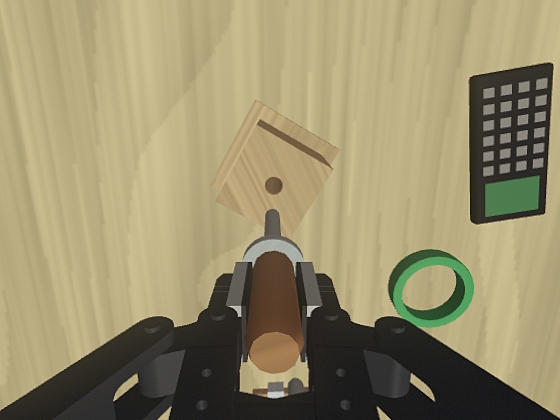

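Call:
{"op": "play_rows", "data": {
  "commands": [
    [-10, 1, 0, 0],
    [-20, 2, 0, 0],
    [-25, 2, 0, 0],
    [-25, 2, 0, 0],
    [-25, 2, 0, 0],
    [-25, 2, 0, 0],
    [-25, 2, 0, 0],
    [-25, 2, 0, 0]
  ]
}}

```text
time_s: 12.68
tool_pos: [0.5064, -0.0002, 0.2958]
tcp_rot: [-3.141, 0.0, 1.569]
contact_force: [0.1, 0.1, -1.3]
opening: 0.217
grasp_force: 58.5
```

Call:
{"op": "play_rows", "data": {
  "commands": [
    [-25, 2, 0, 0],
    [-25, 2, 0, 0],
    [-25, 2, 0, 0],
    [-25, 2, 0, 0],
    [-25, 2, 0, 0],
    [-25, 2, 0, 0],
    [-25, 2, 0, 0],
    [-20, 2, 0, 0]
  ]
}}

```text
time_s: 13.35
tool_pos: [0.5219, -0.1957, 0.2956]
tcp_rot: [-3.141, -0.0, 1.568]
contact_force: [-0.5, -1.3, -1.2]
opening: 0.218
grasp_force: 58.5
```

Call:
{"op": "play_rows", "data": {
  "commands": [
    [-10, 1, 0, 0],
    [0, 0, 0, 0],
    [0, 0, 0, 0],
    [0, 0, 0, 0],
    [0, 0, 0, 0]
  ]
}}

```text
time_s: 13.77
tool_pos: [0.5235, -0.2023, 0.2965]
tcp_rot: [3.141, 0.0, 1.571]
contact_force: [-0.5, -0.3, -0.8]
opening: 0.215
grasp_force: 58.5
```

```bash
python3 rod.py b
```

```text
tcp [ 0.5235 -0.2023  0.2965] [3.1414 0.     1.5706]
scene stem low 37 axis [ 0.5232 -0.2048] z 0.2051
scene stem mid 44 axis [ 0.5238 -0.2052] z 0.2297
scene stem up 45 axis [ 0.5239 -0.2053] z 0.2482
scene handle low 120 axis [ 0.5268 -0.2041] z 0.2724
top stem low 6 axis [ 0.5223 -0.2054] z 0.2041
top handle low 38 axis [ 0.5301 -0.2013] z 0.2727
wrist stem low 92 axis [ 0.5228 -0.2038] z 0.2053
wrist stem mid 136 axis [ 0.5229 -0.2038] z 0.2292
wrist handle low 967 axis [ 0.5235 -0.2018] z 0.2726
```

View pics/wrist_b.png

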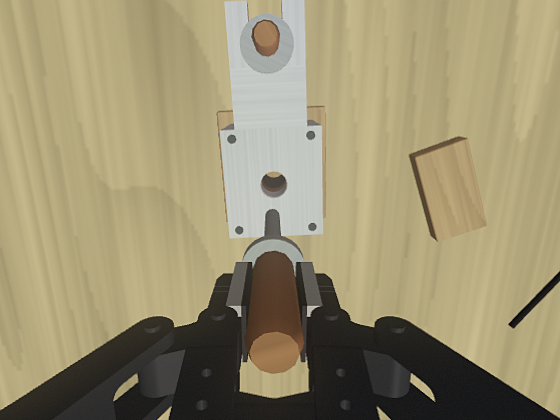

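```bash
cat > bore.py <<'E'
from h import *
def bore(nm,c0=(.5236,-.205)):
    im=robot.get_image(nm);R=np.array(im["R"]);t=np.array(im["t"]);F=cv2.GaussianBlur(im["frame"],(0,0),.7).astype(float).mean(-1)
    th=np.linspace(0,2*np.pi,180,endpoint=False);rr=np.arange(.007,.018,.0002)
    K=np.array([[im["fx"],0,im["cx"]],[0,im["fy"],im["cy"]],[0,0,1.]]);D=np.array([im["k1"],0,0,0.])
    pr=lambda X:cv2.projectPoints(X.reshape(-1,3),cv2.Rodrigues(R)[0],t,K,D)[0].reshape(*X.shape[:-1],2).astype(np.float32)
    c=np.array(c0)
    for _ in range(4):
        X=np.stack([c[0]+rr*np.cos(th)[:,None],c[1]+rr*np.sin(th)[:,None],np.full((180,len(rr)),.1)],-1)
        uv=pr(X);I=cv2.remap(F.astype(np.float32),uv[...,0],uv[...,1],1)
        g=np.gradient(I,axis=1);k=g.argmax(1);ok=g.max(1)>np.median(g.max(1))*.5
        E=X[np.arange(180),k,:2]
        for _ in range(4):
            cc,r=circ(E[ok]);e=abs(np.hypot(*(E-cc).T)-r);ok=ok&(e<max(.001,0))
            if ok.sum()<40:break
        c=cc
    print(nm,"bore",c.round(4),"r",r.round(4),ok.sum(),"px centre",pr(np.array([[*c,.1]])))
for n in("wrist","scene"):bore(n)
E
python3 bore.py; python3 - <<'E'
from h import *
P=np.load("wristP.npy");F=np.load("wristF.npy").astype(int);z=P[...,2]
g=(abs(z-.1)<.005)&(F.max(-1)-F.min(-1)<40)
for y0 in(-.245,-.235,-.205,-.175,-.165):
    x=P[g&(abs(P[...,1]-y0)<.003)&(abs(P[...,0]-.523)<.06)][:,0];print(y0,x.min().round(4),x.max().round(4),((x.min()+x.max())/2).round(4))
y=P[g&(abs(P[...,0]-.4835)<.002)][:,1];print(y.min(),y.max());y=P[g&(abs(P[...,0]-.563)<.002)][:,1];print(y.min(),y.max())
E
```

```text
wrist bore [ 0.524  -0.2033] r 0.012 118 px centre [[273.4654  184.39746]]
scene bore [ 0.5252 -0.2047] r 0.0119 126 px centre [[136.43205 219.45099]]
-0.245 0.4806 0.5706 0.5256
-0.235 0.4798 0.5702 0.525
-0.205 0.4791 0.568 0.5236
-0.175 0.4776 0.5668 0.5222
-0.165 0.477 0.5664 0.5217
-0.25589222388714733 -0.05420933682570177
-0.2523835099691454 -0.1500081193365848
```

Call:
{"op": "play_rows", "data": {
  "commands": [
    [0.4, 1.4, 5, 0],
    [0, 0, 12, 0],
    [0, 0, 15, 0],
    [0, 0, 15, 0],
    [0, 0, 10, 0],
    [0, 0, 5, 0],
    [0, 0, 0, 0],
    [0, 0, 0, 0]
  ]
}}

```text
time_s: 14.68
tool_pos: [0.525, -0.203, 0.2346]
tcp_rot: [3.142, 0.0, 1.569]
contact_force: [0.5, -0.4, -1.3]
opening: 0.215
grasp_force: 58.5
```

Call:
{"op": "play_rows", "data": {
  "commands": [
    [0, 0, 0, 0],
    [0, 0, 0, 0]
  ]
}}

```text
time_s: 14.85
tool_pos: [0.5253, -0.2032, 0.2353]
tcp_rot: [3.14, 0.001, 1.569]
contact_force: [-1.3, 0.7, -1.2]
opening: 0.214
grasp_force: 58.5
```

```bash
python3 rod.py; python3 bore.py
```

```text
tcp [ 0.5253 -0.2032  0.2353] [3.1404e+00 9.0000e-04 1.5694e+00]
scene stem low 28 axis [ 0.5253 -0.2059] z 0.1438
scene stem mid 37 axis [ 0.5249 -0.2068] z 0.1679
scene stem up 30 axis [ 0.5259 -0.2066] z 0.1869
scene handle low 100 axis [ 0.5288 -0.2049] z 0.2112
top stem low 5 axis [ 0.5254 -0.206 ] z 0.1459
top handle low 29 axis [ 0.5329 -0.2024] z 0.2108
wrist stem low 87 axis [ 0.5245 -0.2045] z 0.144
wrist stem mid 133 axis [ 0.5245 -0.2045] z 0.1678
wrist handle low 982 axis [ 0.5251 -0.2026] z 0.211
wrist bore [ 0.5238 -0.2031] r 0.0122 130 px centre [[271.31302 201.84344]]
scene bore [ 0.5255 -0.2048] r 0.0117 149 px centre [[136.39864 219.56595]]
```

Call:
{"op": "play_rows", "data": {
  "commands": [
    [1.3, -0.4, 0, 0],
    [0, 0, 5, 0],
    [0, 0, 10, 0],
    [0, 0, 10, 0],
    [0, 0, 10, 0],
    [0, 0, 5, 0],
    [0, 0, 0, 0],
    [0, 0, 0, 0]
  ]
}}

```text
time_s: 15.77
tool_pos: [0.5243, -0.2015, 0.1937]
tcp_rot: [-3.141, -0.0, 1.569]
contact_force: [-0.3, -0.2, -1.4]
opening: 0.22
grasp_force: 58.5
```

```bash
python3 rod.py
```

```text
tcp [ 0.5243 -0.2015  0.1937] [-3.1408e+00 -5.0000e-04  1.5694e+00]
scene stem low 55 axis [ 0.5246 -0.1993] z 0.1
scene stem mid 30 axis [ 0.5241 -0.2045] z 0.1256
scene stem up 24 axis [ 0.5244 -0.205 ] z 0.1452
scene handle low 89 axis [ 0.5271 -0.2039] z 0.1697
top stem low 74 axis [ 0.536  -0.1903] z 0.1004
top handle low 20 axis [ 0.5313 -0.2009] z 0.1718
wrist stem low 567 axis [ 0.526 -0.194] z 0.0996
wrist stem mid 137 axis [ 0.524  -0.2031] z 0.1267
wrist handle low 952 axis [ 0.5246 -0.201 ] z 0.1707
```

Call:
{"op": "play_rows", "data": {
  "commands": [
    [0, 0, 5, 0],
    [0, 0, 10, 0],
    [0, 0, 10, 0],
    [0, 0, 10, 0],
    [0, 0, 8, 0],
    [0, 0, 4, 0],
    [0, 0, 2, 0],
    [0, 0, 0, 0]
  ]
}}

```text
time_s: 16.58
tool_pos: [0.5243, -0.2015, 0.1447]
tcp_rot: [-3.141, -0.0, 1.569]
contact_force: [-0.8, -0.2, -0.8]
opening: 0.219
grasp_force: 58.5
```

Call:
{"op": "play_rows", "data": {
  "commands": [
    [0, 0, 0, 0],
    [0, 0, 0, 0],
    [0, 0, 0, 0],
    [0, 0, 0, 0]
  ]
}}

```text
time_s: 16.92
tool_pos: [0.5248, -0.2019, 0.1457]
tcp_rot: [3.141, 0.001, 1.569]
contact_force: [-0.8, 0.5, -1.0]
opening: 0.212
grasp_force: 58.5
```

```bash
python3 rod.py c; python3 - <<'E'
from h import *
P=np.load("wristP.npy");F=np.load("wristF.npy").astype(int);z=P[...,2]
m=(np.hypot(P[...,0]-.524,P[...,1]+.203)<.03)&(P[...,1]>-.203)
for a in np.arange(.1,.16,.004):
    q=P[m&(z>=a)&(z<a+.004)]
    if len(q)>3:print(a.round(3),len(q),q.min(0).round(4),q.max(0).round(4))
f=np.load("sceneF.npy");cv2.imwrite("pics/sc_c.png",cv2.resize(f[130:290,60:270],None,fx=2.6,fy=2.6)[:,:,::-1])
E
```

```text
tcp [ 0.5248 -0.2019  0.1457] [3.1410e+00 5.0000e-04 1.5694e+00]
scene stem mid 5 axis [ 0.5131 -0.2161] z 0.0835
scene stem up 79 axis [ 0.5282 -0.1949] z 0.0995
scene handle low 76 axis [ 0.5277 -0.2019] z 0.122
top stem up 79 axis [ 0.5342 -0.1884] z 0.0997
top handle low 16 axis [ 0.532  -0.2001] z 0.1224
wrist stem low 35 axis [ 0.5148 -0.2162] z 0.0535
wrist stem mid 80 axis [ 0.5233 -0.2034] z 0.0811
wrist stem up 1030 axis [ 0.5267 -0.1909] z 0.0995
wrist handle low 982 axis [ 0.5245 -0.2012] z 0.1215
0.1 957 [ 0.4945 -0.2029  0.1   ] [ 0.5534 -0.1732  0.102 ]
0.112 18 [ 0.5119 -0.1948  0.1143] [ 0.536  -0.1883  0.116 ]
0.116 166 [ 0.5101 -0.2003  0.116 ] [ 0.539  -0.1875  0.12  ]
0.12 907 [ 0.5098 -0.2028  0.12  ] [ 0.5386 -0.1877  0.1239]
0.124 97 [ 0.5148 -0.2016  0.124 ] [ 0.5332 -0.1928  0.128 ]
0.128 154 [ 0.515  -0.2002  0.128 ] [ 0.5334 -0.1923  0.132 ]
0.132 158 [ 0.5158 -0.2002  0.132 ] [ 0.5338 -0.1926  0.136 ]
0.136 186 [ 0.5154 -0.2011  0.1361] [ 0.5339 -0.1928  0.14  ]
0.14 316 [ 0.5037 -0.1993  0.1401] [ 0.5449 -0.1899  0.144 ]
0.144 472 [ 0.5022 -0.2005  0.144 ] [ 0.5465 -0.1899  0.148 ]
0.148 571 [ 0.502  -0.2004  0.148 ] [ 0.5474 -0.1898  0.152 ]
0.152 584 [ 0.5018 -0.1997  0.152 ] [ 0.5476 -0.1896  0.156 ]
0.156 639 [ 0.5019 -0.1997  0.156 ] [ 0.5473 -0.1895  0.16  ]
```

View pics/sc_c.png

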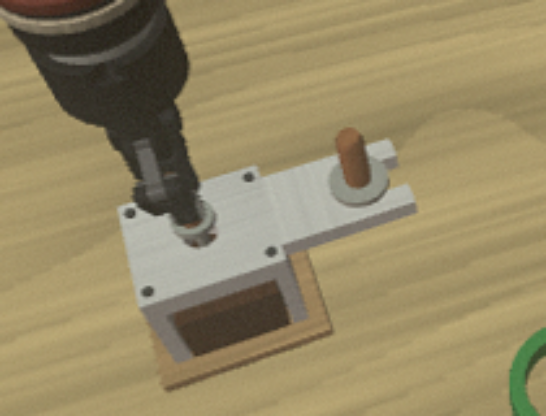

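```bash
python3 -c "
from station import robot
print(robot.finish_job())"
```

```text
the job is handed in; nothing more can be done
None
```

The job is handed in: the pin hangs free in the side notch, and the gripper is holding the rod still in the bore, within about 1 mm of centre, its collar about 15 mm above the guide. I saw no sign of contact with the guide, and the moves stayed clear of the tape, calculator and offcut; the judge's result was not shown.

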